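# Vent a vacuum food box with its key

## Robot

A 7-joint arm with a two-finger parallel gripper is mounted at the origin on a cart in front of the work surface, level with it; the furniture and walls round the work are solid. World frame = base frame: x ahead of the robot, y to its left, z up, the work surface at z = 0. Lengths are in m, angles in rad, forces in N, time in s.
With the tool pointing down it reaches from about 0.4 to 0.9 m from the base axis. Payload 5.6 kg.
Tool frame: the origin (TCP) lies between the finger pads; the fingertips stand 17 mm ahead of it and the grasp point (between the pads) lies 2 mm behind it; z points along the fingers, y is the line along which they close (so a half turn about z gives the same grasp; the last joint's range is limited). The gripper opens to 92 mm and grips with 3 to 60 N. Pads are 20 mm wide; open, the fingers measure 128 mm over their backs; the gripper's body (75 mm by 189 mm) begins 69 mm behind the grasp point.
Start: joints at [1.124, 0.468, -0.012, 1.603, 0.006, 1.071, -0.056], TCP at [0.255, -0.598, 0.232] pointing down, gripper open.
Joint ranges: [-2.53, 2.53], [-0.31, 2.02], [-1.57, 1.55], [0.28, 2.44], [-1.29, 4.43], [0.15, 1.84], [-2.92, 2.92]. Speed limits (rad/s): [2.57, 2.57, 3.14, 3.14, 3.14, 3.14, 3.14].

## Interface

Orientations are given as a unit quaternion [w, x, y, z].
In Python, from bench import status, imaging, close_job gives the robot as it stands.
- The arm moves only by the tool play_rows, never from a script. Its argument "plan" is a list that holds one entry, the list of rows, each a list of 7 numbers: the finger opening in m, from 0 to 0.0919, then the shift along the tool's x, y, z in m, then the turn, a rotation vector about the tool's x, y, z in rad. A call has 1 to 8 rows; each row is the pose to reach, as a shift and turn from the pose commanded when the call began, along the tool's axes at that moment; what a row does not reach only later rows make up. A row lasts 1/8 s, in which the tool goes at most 62.5 mm and 10.7 degrees, less where a joint would pass 70% of its speed; a pose out of reach is approached as far as the arm can. A call with a gripper value outside its range is refused whole. The fingers move at their own pace and stop on an object; "force" is the grip in N (left out, the last holds). Time passes only in rows, so rows that repeat a pose let the fingers close. It gives the time, the measured TCP pose, the force, the opening and the grip force at its end, in the units of the state.
- status.read_state(): the state, without advancing time (a new reading comes with each control period).
- imaging.capture(name): name is "side" or "top"; returns a dict with "pixels" (400x640x3 uint8, blue, green, red), "K" (3x3 intrinsics, pixels), "origin" and "rotation" of the camera in the world. Camera axes: x right, y up, looking along -z (the intrinsics and any distortion apply to the point x, -y, -z); pixel columns grow to the right and rows downward; lengths in m; the calibration is good to about 2 mm. A picture is of the moment at which its call begins. There is no depth.
- close_job(): hands the job in; it is judged then, once.
The state is a dict: "t": time; "q": joint angles; "joint_vel": joint speeds; "joint_torque": joint torques, N m; "ee_pos": TCP position; "orientation": TCP orientation; "force": force on the tool from outside, world axes, zero at the start; "moment": the same for the moment, N m; "grip_width": finger opening in m; "grasp_force": force on a finger pad.
Only numpy, scipy, OpenCV 4.12 (cv2) and the standard library are available. Lean on these libraries where they do the work, as an engineer would, in place of code of your own. Each camera call takes 0.05 s, during which the arm holds its last target. There are 200 camera calls.

## Task

Let the air into the vacuum food box so that it can be opened: draw its key out of the wooden sleeve by the bit of shaft that sticks out, lay it down on the worktop and take it again by the handle, then push the recessed vent button in the front of the box right in with the tip of the key, hold it in for about a second and ease it back out slowly, over about a second, with the tip following it so that it does not snap back. Finally lay the key flat on the worktop and let go of it; do not touch the box with the gripper, and leave the other things where they are.

Things in the scene. Friction and masses are not known exactly. Their poses are not given: they have to be found in the camera images.
- vacuum_box: white plastic box, grey lid with round gauge, 138 (x) x 185 (y) x 125 (z) mm, fixed on the worktop. Origin: centre of its underside; z up; front looks to its own -x. On the front a grey boss, 60 x 60 mm, 34 mm deep (z 35 to 95 mm), with a round level well 24 mm across, 65 mm above the worktop, open to -x.
- vent_mouth (a point): centre of the mouth of the well, on the front of the boss; axes as the box: press along its +x. At rest the face of the button (steel, 21 mm across) lies 14 mm inside the mouth; pushed right in, 30 mm. The mouth has a 3 mm chamfer.
- vent_button (a joint): travel of the vent button in m: 0 out, 0.016 right in (hard stop). Spring: 3 N to start, 9.4 N right in; let go, it snaps back.
- sleeve: wooden sleeve lying fixed on the worktop, 150 (x) x 50 (y) x 55 (z) mm, origin at the centre of its underside, z up. Its only opening is at its own +x end (x = +75 mm): inside 34 mm wide and 35 mm high, floor 14 mm above the worktop, 139 mm deep.
- key: 172 mm long, 80 g: square wooden handle 105 x 24 x 24 mm, then square steel shaft 10 x 10 mm with blunt tip. Origin: middle of the handle's underside; x points to the tip. At the start the handle lies in the sleeve, about 36 to 47 mm of shaft sticks out, axis 26 mm above the worktop. Held by that end the tip cannot reach the button's full depth. Centre of mass 14 mm ahead of the handle's middle.
- key_grip (a point): middle of the handle, on the key's axis (12 mm above the worktop when the key lies on it); axes as the key
- key_tip (a point): the end of the key's shaft, on the axis, 120 mm ahead of key_grip; axes as the key
- mug: green mug, 96 mm high, on the hob, loose bystander
- garlic: garlic bulb, 53 mm, by the large plate, loose bystander
- timer: round white kitchen timer, 67 mm across, right of the box, loose bystander
- jar: spice jar with a green cap, 106 mm high, left of the sleeve, loose bystander
- lemon: lemon, 83 mm, right of the box, loose bystander

How it is judged:
By the outcome, as a careful person would: the job done as asked, in the order asked, and still so for the second after the job is handed in, with the robot touching nothing.
It also fails if it takes over 58 s, if anything falls off the work surface, if the arm or the gripper's body presses on something with over 40 N, if the wrist force passes 120 N, or if a joint passes its speed limit or range.

## Working session

There is one attempt and no reset: what is moved stays moved. The work goes in short steps, Python scripts to look and compute and a tool call to move; the robot and the scene stay as the last step left them, time stands still between calls to the robot, and variables do not carry over. Pictures are saved under pics/ and viewed, at most 10 in all, crops included, and the job is handed in when it is done.

Besides the shell and the picture viewer there is one more tool, called after "Call:" by a JSON object that holds its "op" and its "data", one argument or row to a line. play_rows: Moves the arm, as the interface text tells. Its arguments: {"type":"object","properties":{"plan":{"type":"array"},"force":{"type":"number"}},"required":["plan"]}

```bash
ls; mkdir -p pics; python3 - <<'E'
from bench import status, imaging
import cv2,numpy as np
s=status.read_state()
print({k:np.round(v,4).tolist() for k,v in s.items()})
for n in("side","top"):
    c=imaging.capture(n); cv2.imwrite(f"pics/{n}0.png",c["pixels"]); print(n,{k:np.round(v,4).tolist() for k,v in c.items() if k!="pixels"})
E
```

```text
pics
{'t': 0.0, 'q': [1.124, 0.4684, -0.0116, 1.6036, 0.006, 1.0714, -0.0563], 'joint_vel': [0.0013, -0.0003, -0.0004, 0.0005, -0.0003, -0.0008, 0.0011], 'joint_torque': [-0.0002, -52.0568, -0.0121, -24.3748, -0.0566, 0.0173, 0.0002], 'ee_pos': [0.2551, -0.5973, 0.2307], 'orientation': [-0.0008, 0.9797, 0.2005, -0.0002], 'force': [-0.1832, -0.0965, -0.386], 'moment': [0.0295, 0.0481, -0.053], 'grasp_force': 0.0, 'grip_width': 0.0918}
side {'K': [[430.9585, 0.0, 316.9947], [0.0, 430.9585, 191.697], [0.0, 0.0, 1.0]], 'origin': [0.3006, -1.2925, 0.7473], 'rotation': [0.8438, 0.5275, -0.0412, -0.0897]}
top {'K': [[409.3312, 0.0, 313.7876], [0.0, 409.3312, 206.8765], [0.0, 0.0, 1.0]], 'origin': [0.3409, 0.0485, 1.3954], 'rotation': [-0.6979, -0.0637, 0.0467, 0.7118]}
```

View pics/side0.png

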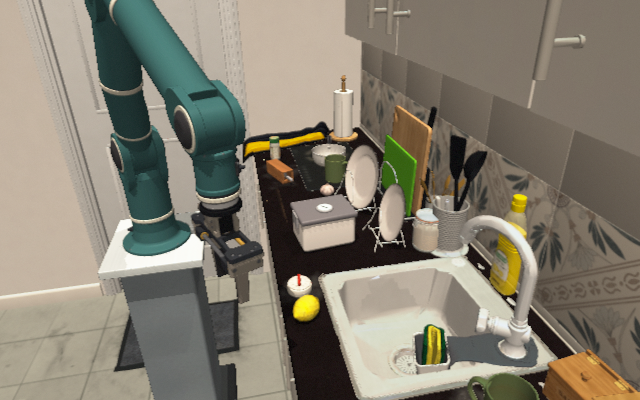

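View pics/top0.png

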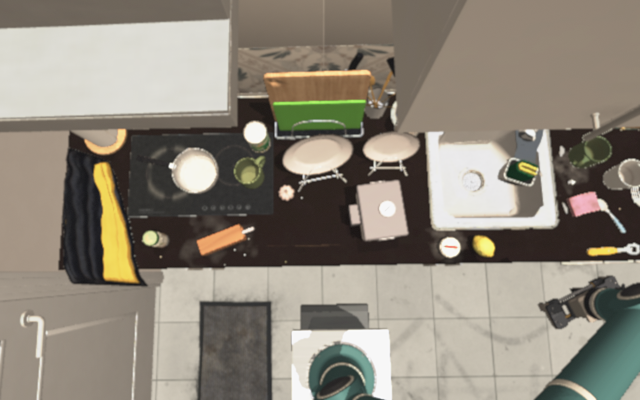

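```bash
cat > h.py <<'E'
import numpy as np,cv2
from scipy.spatial.transform import Rotation as R
from bench import status, imaging
def cam(c):
    q=np.array(c["rotation"]); return np.array(c["K"]),np.array(c["origin"]),R.from_quat(np.r_[q[1:],q[0]]).as_matrix()
def ray(c,uv):
    K,o,M=cam(c); uv=np.atleast_2d(np.array(uv,float))
    d=np.c_[(uv[:,0]-K[0,2])/K[0,0],-(uv[:,1]-K[1,2])/K[1,1],-np.ones(len(uv))]@M.T
    return o,d
def plane(c,uv,z):
    o,d=ray(c,uv); return o+d*((z-o[2])/d[:,2])[:,None]
def proj(c,P):
    K,o,M=cam(c); p=(np.atleast_2d(P)-o)@M
    return np.c_[K[0,0]*p[:,0]/-p[:,2]+K[0,2],K[1,1]*-p[:,1]/-p[:,2]+K[1,2]]
def two(c1,u1,c2,u2):
    o1,d1=ray(c1,u1);o2,d2=ray(c2,u2);d1=d1[0];d2=d2[0]
    t=np.linalg.lstsq(np.c_[d1,-d2],o2-o1,rcond=None)[0]
    a=o1+t[0]*d1;b=o2+t[1]*d2
    return (a+b)/2,np.linalg.norm(a-b)
E
python3 - <<'E'
from h import *
t=imaging.capture("top");s=imaging.capture("side")
z=lambda c,x,y,w,h,f:cv2.resize(c["pixels"][y:y+h,x:x+w],None,fx=f,fy=f,interpolation=cv2.INTER_CUBIC)
a=z(t,190,215,75,45,5);b=z(t,340,170,75,75,5);c=z(s,255,130,75,60,5);d=z(s,280,185,80,70,5)
im=np.zeros((600,790,3),np.uint8)
im[:225,:375]=a;im[225:600,:375]=b;im[:300,380:755]=c[:300];im[300:600,380:780]=d[:300]
cv2.imwrite("pics/crop1.png",im)
for n,uv,h in(("sleeve",(220,239),.055),("keytip",(254,230),.026),("box",(383,210),.125),("boss",(353,215),.095),("base",(340,370),0)):print(n,plane(t,uv,h).round(3))
E
```

```text
sleeve [[0.452 0.39  0.055]]
keytip [[0.483 0.282 0.026]]
box [[ 0.527 -0.139  0.125]]
boss [[ 0.517 -0.047  0.095]]
base [[0.024 0.005 0.   ]]
```

View pics/crop1.png

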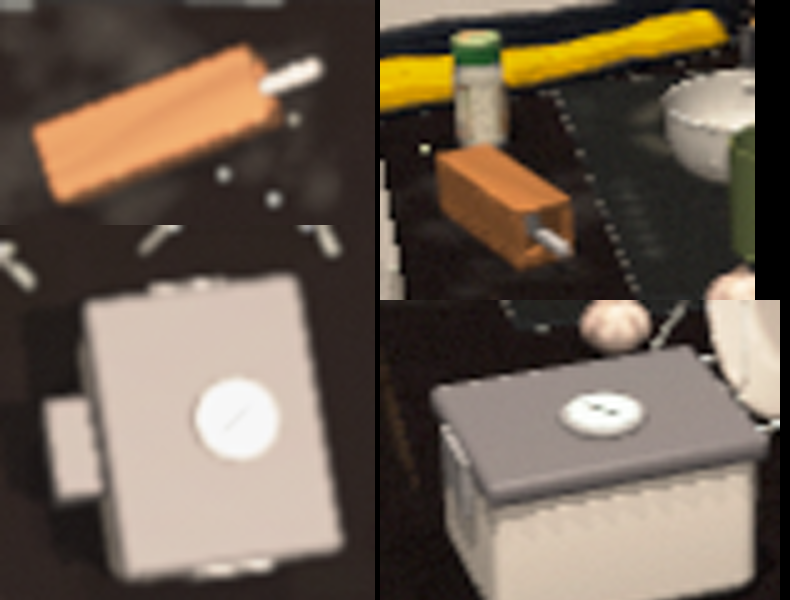

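```bash
python3 - <<'E'
from h import *
t=imaging.capture("top");s=imaging.capture("side")
def big(m):
    c,_=cv2.findContours(m.astype(np.uint8),0,cv2.CHAIN_APPROX_NONE);return max(c,key=cv2.contourArea)
F=8
def up(c,x,y,w,h): return cv2.resize(c["pixels"][y:y+h,x:x+w],None,fx=F,fy=F,interpolation=cv2.INTER_CUBIC).astype(int)
def back(p,x,y): return np.array(p,float).reshape(-1,2)/F+[x,y]-.5+.5/F
# sleeve top view (orange)
o=(190,215);a=up(t,*o,75,45)
m=(a[...,2]-a[...,0]>60)&(a[...,2]>150)
cs=big(m);r=cv2.minAreaRect(cs);P=plane(t,back(cv2.boxPoints(r),*o),.055)
print("sleeve",P.round(4).tolist(),P.mean(0).round(4),[np.linalg.norm(P[i]-P[i-1]).round(4) for i in range(4)])
ap=cv2.approxPolyDP(cs,12,True);print("approx",plane(t,back(ap,*o),.055).round(4).tolist())
# key shaft
w=(a.min(2)>110)&(np.abs(a[...,2]-a[...,0])<60);w[:, :250*F//5-8]=0
ck=big(w);rk=cv2.minAreaRect(ck);K=back(cv2.boxPoints(rk),*o);print("keypx",K.round(2).tolist());print("key@.031",plane(t,K,.031).round(4).tolist())
# box
o=(340,170);b=up(t,*o,75,75);m=b.min(2)>105
cb=big(m)
mm=m.astype(np.uint8);op=cv2.morphologyEx(mm,cv2.MORPH_OPEN,np.ones((200,200)));
rb=cv2.minAreaRect(big(op));L=plane(t,back(cv2.boxPoints(rb),*o),.125);print("lid",L.round(4).tolist(),L.mean(0).round(4),[np.linalg.norm(L[i]-L[i-1]).round(4) for i in range(4)])
bm=mm.copy();bm[:, 160:]=0;B=back(big(bm),*o)
ext=back(cv2.boxPoints(cv2.minAreaRect(big(bm))),*o);print("boss px",ext.round(2).tolist(),plane(t,ext,.095).round(4).tolist())
im=a.copy().astype(np.uint8);cv2.drawContours(im,[cs,ck],-1,(0,255,0),1)
im2=b.copy().astype(np.uint8);cv2.drawContours(im2,[cv2.boxPoints(rb).astype(int),big(bm)],-1,(0,0,255),2)
J=np.zeros((600,800,3),np.uint8);J[:360//1,:600][:]=im;cv2.imwrite("pics/m.png",np.hstack([cv2.resize(im,(450,270)),cv2.resize(im2,(270,270))]))
# side key tip
o=(255,130);c=up(s,*o,75,60);w=(c.min(2)>95)&(np.abs(c[...,2]-c[...,0])<45);w[:220*F//5]=0;w[260*F//5:]=0;w[:,:525*F//5-672]=0 
w[:, :(525-380)*F//5]=0;w[:,(575-380)*F//5:]=0
Ks=back(cv2.boxPoints(cv2.minAreaRect(big(w))),*o);print("key side px",Ks.round(2).tolist())
E
```

```text
sleeve [[0.4498, 0.4724, 0.055], [0.5055, 0.3228, 0.055], [0.4545, 0.3025, 0.055], [0.3993, 0.4514, 0.055]] [0.4523 0.3873 0.055 ] [np.float64(0.0547), np.float64(0.1597), np.float64(0.0549), np.float64(0.1587)]
approx [[0.4864, 0.3155, 0.055], [0.4999, 0.3281, 0.055], [0.4518, 0.4655, 0.055], [0.4052, 0.4531, 0.055], [0.403, 0.4439, 0.055], [0.4513, 0.3143, 0.055], [0.4639, 0.3078, 0.055], [0.4728, 0.3187, 0.055]]
keypx [[240.78, 229.65], [253.01, 225.3], [254.61, 229.81], [242.38, 234.16]]
key@.031 [[0.4842, 0.3262, 0.031], [0.498, 0.2851, 0.031], [0.4827, 0.2796, 0.031], [0.4689, 0.3207, 0.031]]
lid [[0.438, -0.0638, 0.125], [0.6198, -0.0702, 0.125], [0.6166, -0.2094, 0.125], [0.4353, -0.2, 0.125]] [ 0.5274 -0.1359  0.125 ] [np.float64(0.1363), np.float64(0.182), np.float64(0.1393), np.float64(0.1815)]
boss px [[348.16, 204.85], [357.8, 203.47], [360.61, 223.16], [350.97, 224.54]] [[0.5504, -0.0326, 0.095], [0.5542, -0.0636, 0.095], [0.4905, -0.0704, 0.095], [0.4867, -0.0396, 0.095]]
key side px [[284.97, 176.45], [286.64, 174.16], [293.04, 178.82], [291.37, 181.11]]
```

View pics/m.png

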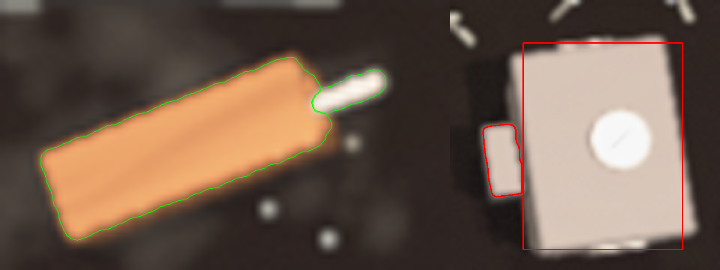

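```bash
python3 - <<'E'
from h import *
t=imaging.capture("top");s=imaging.capture("side")
print("tip",two(t,(253.8,227.5),s,(292.0,179.9)))
print("root px mid",two(t,(241.6,231.9),s,(285.8,175.3)))
F=8;o=(340,170);b=cv2.resize(t["pixels"][170:245,340:415],None,fx=F,fy=F,interpolation=cv2.INTER_CUBIC)
m=(b.min(2)>105).astype(np.uint8);op=cv2.morphologyEx(m,2,cv2.getStructuringElement(2,(140,140)))
c=max(cv2.findContours(op,0,1)[0],key=cv2.contourArea);P=cv2.boxPoints(cv2.minAreaRect(c))/F+np.array(o)-.5
L=plane(t,P,.125);print("lid",L.round(4).tolist(),L.mean(0),[round(np.linalg.norm(L[i]-L[i-1]),4) for i in range(4)])
ap=cv2.approxPolyDP(c,25,True).reshape(-1,2)/F+np.array(o)-.5;print(ap.round(1).tolist(),plane(t,ap,.125).round(4).tolist())
print("side lid front-left,(near)corner", two(t,ap[np.argmin(ap[:,0])],s,(367.0,184+0)) if 0 else "")
for n,u,z in(("garlic",(287,192),.027),("rackfoot",(300,186),.0),("rackfoot2",(346,178),0),("platebottom",(318,173),.03),("plateL",(284,155),.1),("mug",(248,172),.05),("jar",(155,240),.1)):print(n,plane(t,u,z).round(3))
print("plate top",two(t,(318,137),s,(362,147)));print("plate left",two(t,(284,155),s,(352,170)))
print("boss top outer front (side)", [proj(s,p).round(1).tolist() for p in ([.5504,-.0326,.095],[.4867,-.0396,.095],[.4867,-.0396,.035])])
E
```

```text
tip (array([0.49165888, 0.28299956, 0.02687203]), np.float64(0.0013199963187942253))
root px mid (array([0.47456452, 0.32324466, 0.0321642 ]), np.float64(0.0037019567677291925))
lid [[0.6108, -0.0545, 0.125], [0.6311, -0.1928, 0.125], [0.4447, -0.2136, 0.125], [0.4249, -0.0785, 0.125]] [ 0.52786811 -0.1348731   0.125     ] [np.float64(0.1874), np.float64(0.1397), np.float64(0.1875), np.float64(0.1365)]
[[392.9, 180.6], [372.2, 181.5], [358.0, 189.0], [363.0, 231.6], [367.9, 238.4], [391.1, 238.6], [405.9, 230.4], [399.9, 187.0]] [[0.62, -0.174, 0.125], [0.6187, -0.109, 0.125], [0.5956, -0.0632, 0.125], [0.4604, -0.0741, 0.125], [0.4392, -0.0884, 0.125], [0.437, -0.1599, 0.125], [0.4617, -0.2066, 0.125], [0.599, -0.195, 0.125]]
side lid front-left,(near)corner 
garlic [[0.61  0.17  0.027]]
rackfoot [[0.636 0.127 0.   ]]
rackfoot2 [[ 0.661 -0.034  0.   ]]
platebottom [[0.674 0.063 0.03 ]]
plateL [[0.72  0.172 0.1  ]]
mug [[0.678 0.3   0.05 ]]
jar [[0.449 0.587 0.1  ]]
plate top (array([0.72462236, 0.06035648, 0.22796277]), np.float64(0.01959355617805025))
plate left (array([0.71666045, 0.17369604, 0.09302063]), np.float64(0.00963827589446957))
boss top outer front (side) [[[321.7, 197.7]], [[303.3, 200.7]], [[304.0, 216.6]]]
```

Call:
{"op": "play_rows", "data": {
  "plan": [
    [[0.0919, 0.045, -0.042, -0.0025, 0, 0, -0.1], [0.0919, 0.09, -0.084, -0.005, 0, 0, -0.2], [0.0919, 0.135, -0.126, -0.008, 0, 0, -0.3], [0.0919, 0.18, -0.168, -0.01, 0, 0, -0.4], [0.0919, 0.225, -0.21, -0.012, 0, 0, -0.5], [0.0919, 0.27, -0.252, -0.015, 0, 0, -0.6], [0.0919, 0.315, -0.294, -0.018, 0, 0, -0.7], [0.0919, 0.355, -0.335, -0.02, 0, 0, -0.82]]
  ]
}}

```text
t: 1.4
ee_pos: [0.451, -0.1482, 0.2522]
orientation: [0.001, 0.817, 0.576, 0.0]
force: [-0.2, -0.2, 0.4]
grip_width: 0.0915
grasp_force: 0.0
```

Call:
{"op": "play_rows", "data": {
  "plan": [
    [[0.0919, 0.054, -0.015, 0.0, 0, 0, -0.09], [0.0919, 0.108, -0.03, 0.0, 0, 0, -0.18], [0.0919, 0.162, -0.045, 0.01, 0, 0, -0.27], [0.0919, 0.216, -0.06, 0.03, 0, 0, -0.36], [0.0919, 0.27, -0.075, 0.055, 0, 0, -0.45], [0.0919, 0.324, -0.09, 0.08, 0, 0, -0.54], [0.0919, 0.378, -0.105, 0.105, 0, 0, -0.63], [0.0919, 0.431, -0.118, 0.13, 0, 0, -0.7]]
  ]
}}

```text
t: 2.4
ee_pos: [0.4862, 0.2969, 0.1208]
orientation: [0.0, 0.571, 0.821, 0.0]
force: [1.4, -0.4, -1.2]
grip_width: 0.092
grasp_force: 0.0
```

```bash
python3 - <<'E'
from h import *
s=status.read_state();print(s["ee_pos"],s["orientation"],s["q"])
t=imaging.capture("top");c=imaging.capture("side")
z=lambda c,x,y,w,h,f:cv2.resize(c["pixels"][y:y+h,x:x+w],None,fx=f,fy=f,interpolation=cv2.INTER_CUBIC)
p=np.array(s["ee_pos"])
print(proj(t,p),proj(c,p))
cv2.imwrite("pics/g1.png",np.hstack([z(t,190,190,90,100,4),z(c,240,110,90,100,4)]))
E
```

```text
[0.48616252 0.29687851 0.12076291] [2.19163346e-04 5.71154982e-01 8.20842205e-01 1.17872119e-04] [-0.11875722  0.57045212 -0.6375647   1.85774886  0.43965241  0.8571798
 -0.61983719]
[[244.32499971 225.96311076]] [[288.760173   157.12640112]]
```

View pics/g1.png

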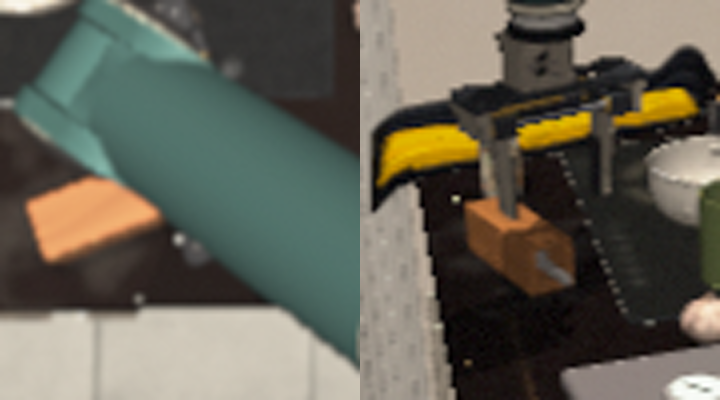

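Call:
{"op": "play_rows", "data": {
  "plan": [
    [[0.05, 0, 0, 0.02, 0, 0, 0], [0.05, 0, 0, 0.045, 0, 0, 0], [0.05, 0, 0, 0.065, 0, 0, 0], [0.05, 0, 0, 0.08, 0, 0, 0], [0.05, 0, 0, 0.088, 0, 0, 0], [0.05, 0, 0, 0.088, 0, 0, 0]]
  ],
  "force": 20
}}

```text
t: 3.25
ee_pos: [0.4858, 0.2951, 0.0333]
orientation: [-0.0, 0.572, 0.82, -0.0]
force: [-0.5, -0.1, 0.7]
grip_width: 0.0501
grasp_force: 0.0
```

Call:
{"op": "play_rows", "data": {
  "plan": [
    [[0.0, 0, 0, 0, 0, 0, 0], [0.0, 0, 0, 0, 0, 0, 0], [0.0, 0, 0, 0, 0, 0, 0], [0.0, 0, 0, 0, 0, 0, 0], [0.0, 0, 0, 0, 0, 0, 0], [0.0, 0, 0, 0, 0, 0, 0]]
  ],
  "force": 45
}}

```text
t: 4.0
ee_pos: [0.486, 0.2953, 0.0337]
orientation: [0.0, 0.572, 0.82, 0.0]
force: [0.0, -0.6, 1.0]
grip_width: 0.0097
grasp_force: 45.0
```

Call:
{"op": "play_rows", "data": {
  "plan": [
    [[0.0, -0.01, 0, -0.002, 0, 0, 0], [0.0, -0.025, 0, -0.002, 0, 0, 0], [0.0, -0.045, 0, -0.002, 0, 0, 0], [0.0, -0.065, 0, -0.002, 0, 0, 0], [0.0, -0.085, 0, -0.002, 0, 0, 0], [0.0, -0.105, 0, -0.002, 0, 0, 0], [0.0, -0.125, 0, -0.002, 0, 0, 0], [0.0, -0.14, 0, -0.002, 0, 0, 0]]
  ]
}}

```text
t: 5.0
ee_pos: [0.5348, 0.1623, 0.0355]
orientation: [0.0, 0.572, 0.82, -0.0]
force: [0.1, 0.8, -0.5]
grip_width: 0.0094
grasp_force: 45.0
```

Call:
{"op": "play_rows", "data": {
  "plan": [
    [[0.0, -0.015, 0, -0.005, 0, 0, 0], [0.0, -0.03, 0, -0.01, 0, 0, 0], [0.0, -0.04, -0.01, -0.015, 0, 0, 0.04], [0.0, -0.04, -0.03, -0.015, 0, 0, 0.09], [0.0, -0.04, -0.05, -0.015, 0, 0, 0.14], [0.0, -0.04, -0.07, -0.015, 0, 0, 0.2], [0.0, -0.04, -0.081, -0.015, 0, 0, 0.227], [0.0, -0.04, -0.081, -0.015, 0, 0, 0.227]]
  ]
}}

```text
t: 6.0
ee_pos: [0.4716, 0.0981, 0.0509]
orientation: [0.0, 0.661, 0.75, -0.0]
force: [0.3, -0.2, -0.5]
grip_width: 0.0095
grasp_force: 45.0
```

```bash
python3 - <<'E'
from h import *
s=status.read_state();print(s["ee_pos"],s["force"],s["moment"])
t=imaging.capture("top");c=imaging.capture("side")
p=np.array(s["ee_pos"]);print(proj(t,p),proj(c,p))
z=lambda c,x,y,w,h,f:cv2.resize(c["pixels"][y:y+h,x:x+w],None,fx=f,fy=f,interpolation=cv2.INTER_CUBIC)
cv2.imwrite("pics/g2.png",np.hstack([z(t,220,190,100,100,4),z(c,240,130,100,100,4)]))
E
```

```text
[0.47162821 0.09806524 0.05085644] [ 0.31615387 -0.22932286 -0.54795101] [-0.1190057  -0.08777143  0.04388907]
[[308.4376097  231.44348375]] [[293.3423614  195.05857053]]
```

View pics/g2.png

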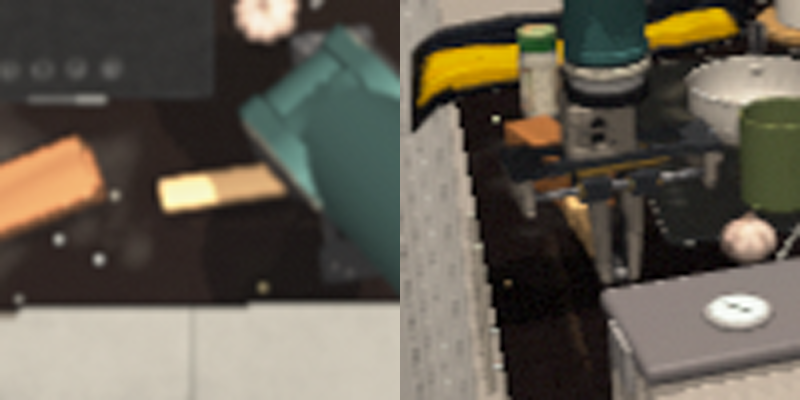

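Call:
{"op": "play_rows", "data": {
  "plan": [
    [[0.0, 0, 0, 0.008, 0, 0, 0], [0.0, 0, 0, 0.016, 0, 0, 0], [0.0, 0, 0, 0.022, 0, 0, 0], [0.0, 0, 0, 0.026, 0, 0, 0], [0.0, 0, 0, 0.029, 0, 0, 0], [0.0, 0, 0, 0.0305, 0, 0, 0], [0.0, 0, 0, 0.0305, 0, 0, 0]]
  ]
}}

```text
t: 6.98
ee_pos: [0.4721, 0.0984, 0.0201]
orientation: [0.0, 0.661, 0.75, 0.0]
force: [0.0, 1.1, -0.7]
grip_width: 0.0094
grasp_force: 45.0
```

Call:
{"op": "play_rows", "data": {
  "plan": [
    [[0.02, 0, 0, 0, 0, 0, 0], [0.04, 0, 0, 0, 0, 0, 0], [0.05, 0, 0, -0.005, 0, 0, 0], [0.05, 0, 0, -0.03, 0, 0, 0], [0.06, 0, 0, -0.06, 0, 0, 0], [0.06, 0, 0, -0.09, 0, 0, 0], [0.06, 0, 0, -0.1, 0, 0, 0], [0.06, 0, 0, -0.1, 0, 0, 0]]
  ]
}}

```text
t: 7.98
ee_pos: [0.4723, 0.0981, 0.1203]
orientation: [0.0, 0.661, 0.75, 0.0]
force: [0.3, -0.7, -0.1]
grip_width: 0.0598
grasp_force: 0.0
```

```bash
python3 - <<'E'
from h import *
s=status.read_state();print(s["ee_pos"],s["orientation"])
t=imaging.capture("top");c=imaging.capture("side")
a=t["pixels"][225:250,245:300].astype(int)
F=8;a=cv2.resize(t["pixels"][215:260,250:310],None,fx=F,fy=F,interpolation=cv2.INTER_CUBIC).astype(int)
m=((a[...,2]-a[...,0]>30)&(a[...,2]>150)).astype(np.uint8)
k=max(cv2.findContours(m,0,1)[0],key=cv2.contourArea);P=cv2.boxPoints(cv2.minAreaRect(k))/F+np.array([250,215])-.5
print(P.round(1).tolist(),plane(t,P,.024).round(4).tolist())
z=lambda c,x,y,w,h,f:cv2.resize(c["pixels"][y:y+h,x:x+w],None,fx=f,fy=f,interpolation=cv2.INTER_CUBIC)
cv2.imwrite("pics/g3.png",np.hstack([z(t,240,190,100,100,4),z(c,240,130,100,100,4)]))
E
```

```text
[0.47230121 0.09806267 0.12033378] [4.93270208e-04 6.61372041e-01 7.50057810e-01 2.46793868e-04]
[[260.2, 234.7], [290.7, 231.1], [291.7, 239.6], [261.3, 243.2]] [[0.4665, 0.2616, 0.024], [0.4766, 0.1589, 0.024], [0.4478, 0.1558, 0.024], [0.4378, 0.2581, 0.024]]
```

View pics/g3.png

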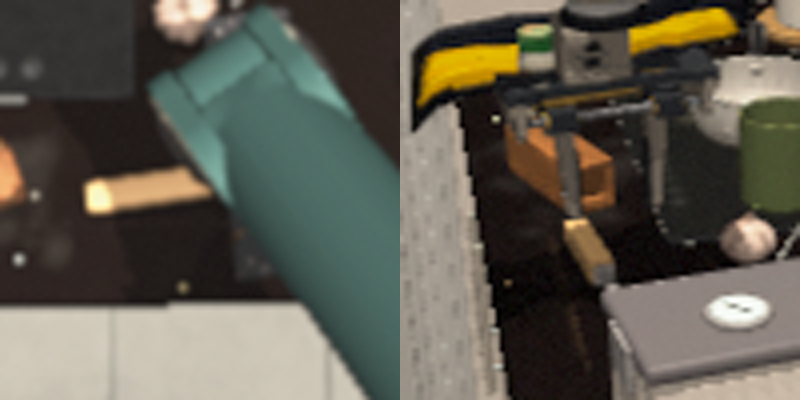

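Call:
{"op": "play_rows", "data": {
  "plan": [
    [[0.06, 0.03, 0, 0, 0, 0, 0], [0.06, 0.065, 0, 0, 0, 0, 0], [0.06, 0.095, 0, 0, 0, 0, 0], [0.06, 0.107, 0, 0.005, 0, 0, 0], [0.06, 0.107, 0, 0.035, 0, 0, 0], [0.06, 0.107, 0, 0.065, 0, 0, 0], [0.06, 0.107, 0, 0.09, 0, 0, 0], [0.06, 0.107, 0, 0.1, 0, 0, 0]]
  ]
}}

```text
t: 9.07
ee_pos: [0.4574, 0.2031, 0.0179]
orientation: [-0.001, 0.661, 0.75, -0.002]
force: [0.4, 0.2, -0.5]
grip_width: 0.0601
grasp_force: 0.0
```

Call:
{"op": "play_rows", "data": {
  "plan": [
    [[0.06, 0, 0, 0, 0, 0, 0], [0.02, 0, 0, 0, 0, 0, 0], [0.0, 0, 0, 0, 0, 0, 0], [0.0, 0, 0, 0, 0, 0, 0], [0.0, 0, 0, 0, 0, 0, 0], [0.0, 0, 0, 0, 0, 0, 0], [0.0, 0, 0, 0, 0, 0, 0]]
  ],
  "force": 45
}}

```text
t: 9.95
ee_pos: [0.4588, 0.2044, 0.0203]
orientation: [0.0, 0.661, 0.75, 0.0]
force: [-1.1, -1.7, 4.4]
grip_width: 0.0235
grasp_force: 45.0
```

Call:
{"op": "play_rows", "data": {
  "plan": [
    [[0.0, 0, 0, -0.01, 0, 0, 0], [0.0, 0, 0, -0.025, 0, 0, 0], [0.0, 0, 0, -0.043, 0, 0, 0], [0.0, -0.015, 0.005, -0.053, 0, 0, 0], [0.0, -0.035, 0.012, -0.053, 0, 0, 0], [0.0, -0.055, 0.02, -0.053, 0, 0, 0], [0.0, -0.075, 0.027, -0.053, 0, 0, 0], [0.0, -0.075, 0.027, -0.053, 0, 0, 0]]
  ]
}}

```text
t: 10.95
ee_pos: [0.4957, 0.132, 0.0739]
orientation: [0.001, 0.663, 0.749, 0.0]
force: [-0.5, 0.5, -0.0]
grip_width: 0.0238
grasp_force: 45.0
```

```bash
python3 - <<'E'
from h import *
s=status.read_state();print(s["ee_pos"],s["orientation"],s["force"])
t=imaging.capture("top");c=imaging.capture("side")
p=np.array(s["ee_pos"]);u=np.array([.126,-.992,0]);tip=p+.118*u-[0,0,.008]
print("pred tip px",proj(t,tip),proj(c,tip),tip)
z=lambda c,x,y,w,h,f:cv2.resize(c["pixels"][y:y+h,x:x+w],None,fx=f,fy=f,interpolation=cv2.INTER_CUBIC)
cv2.imwrite("pics/g4.png",np.hstack([z(t,290,190,80,80,5),z(c,260,160,80,80,5)]))
E
```

```text
[0.49572199 0.13196597 0.07394549] [5.69204080e-04 6.62506712e-01 7.49055723e-01 2.36953423e-04] [-0.52864814  0.50768059 -0.0457125 ]
pred tip px [[333.48417362 218.61151286]] [[307.81326161 200.37708793]] [0.51058999 0.01490997 0.06594549]
```

View pics/g4.png

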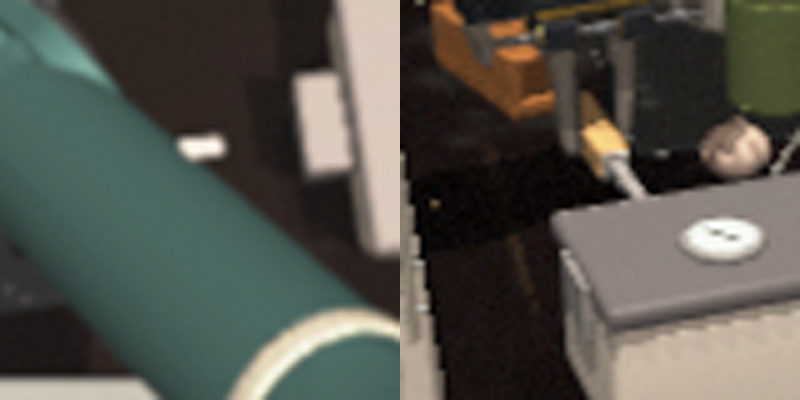

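```bash
python3 - <<'E'
from h import *
t=imaging.capture("top");c=imaging.capture("side")
F=8;a=cv2.resize(t["pixels"][205:235,315:345],None,fx=F,fy=F,interpolation=cv2.INTER_CUBIC).astype(int)
m=((a.min(2)>120)).astype(np.uint8);k=max(cv2.findContours(m,0,1)[0],key=cv2.contourArea);P=cv2.boxPoints(cv2.minAreaRect(k))/F+np.array([315,205])-.5
print("shaft px",P.round(2).tolist());print(plane(t,P,.070).round(4).tolist())
a=cv2.resize(t["pixels"][195:235,342:362],None,fx=F,fy=F,interpolation=cv2.INTER_CUBIC).astype(int)
m=((a.min(2)>105)).astype(np.uint8)
# front edge of boss: first bright column per row
r=np.array([(np.argmax(m[i]),i) for i in range(m.shape[0]) if m[i].any()],float);r=r[r[:,0]<110]
e=r[(r[:,1]>r[:,1].min()+15)&(r[:,1]<r[:,1].max()-15)]
f=np.polyfit(e[:,1],e[:,0],1);ys=[r[:,1].min(),r[:,1].max()]
E=np.array([(np.polyval(f,y),y) for y in ys])/F+[342,195]-[.5,.5];print("front edge px",E.round(2).tolist(),plane(t,E,.095).round(4).tolist())
s=status.read_state();p=np.array(s["ee_pos"]);u=np.array([.122,-.992,0])
for d in(.0505,.056,.08,.118,.122):print(d,proj(c,p+d*u-[0,0,.008]).round(1).tolist())
E
```

```text
shaft px [[324.75, 217.0], [333.5, 217.0], [333.5, 221.62], [324.75, 221.62]]
[[0.516, 0.0434, 0.07], [0.5154, 0.0148, 0.07], [0.5002, 0.0152, 0.07], [0.5008, 0.0437, 0.07]]
front edge px [[348.17, 204.0], [350.92, 224.0]] [[0.5532, -0.0327, 0.095], [0.4884, -0.0394, 0.095]]
0.0505 [[301.7, 192.2]]
0.056 [[302.1, 192.8]]
0.08 [[304.0, 195.6]]
0.118 [[307.2, 200.2]]
0.122 [[307.5, 200.7]]
```

```bash
python3 - <<'E'
from h import *
c=imaging.capture("side");F=8
x0,y0,w,h=298,186,18,18
cv2.imwrite("pics/g5.png",cv2.resize(c["pixels"][y0:y0+h,x0:x0+w],None,fx=25,fy=25,interpolation=cv2.INTER_NEAREST))
a=cv2.resize(c["pixels"][y0:y0+h,x0:x0+w],None,fx=F,fy=F,interpolation=cv2.INTER_CUBIC).astype(int)
s=status.read_state();p=np.array(s["ee_pos"]);u=np.array([.124,-.992,0])
ds=np.linspace(.05,.12,8);L=proj(c,p+ds[:,None]*u-[0,0,.008])
g=c["pixels"].astype(float).mean(2)
n=np.array([L[-1,1]-L[0,1],-(L[-1,0]-L[0,0])]);n/=np.linalg.norm(n)
for d,q in zip(ds,L):
    k=np.arange(-5,5.1,.5);pts=(q+k[:,None]*n).astype(np.float32)
    v=cv2.remap(g.astype(np.float32),pts[:,0].copy(),pts[:,1].copy(),1).ravel()
    print(round(d,3),q.round(1),v.astype(int).tolist())
print(n)
E
```

```text
0.05 [301.6 192.1] [14, 23, 42, 70, 93, 106, 118, 116, 119, 133, 149, 157, 156, 149, 139, 160, 174, 172, 154, 98, 50]
0.06 [302.4 193.3] [10, 15, 28, 46, 68, 82, 92, 102, 111, 128, 159, 185, 185, 173, 150, 116, 96, 71, 35, 13, 19]
0.07 [303.2 194.5] [8, 8, 13, 17, 23, 31, 41, 50, 83, 118, 150, 176, 190, 170, 146, 96, 39, 9, 12, 14, 13]
0.08 [304.1 195.6] [10, 8, 7, 8, 10, 12, 27, 47, 80, 122, 157, 174, 185, 163, 120, 72, 31, 9, 11, 14, 14]
0.09 [304.9 196.8] [35, 27, 12, 7, 10, 12, 21, 42, 71, 112, 152, 175, 188, 183, 139, 84, 37, 17, 12, 13, 13]
0.1 [305.7 198. ] [116, 100, 91, 86, 78, 62, 38, 44, 79, 116, 152, 177, 176, 162, 117, 66, 25, 11, 10, 9, 8]
0.11 [306.6 199.3] [134, 132, 132, 133, 135, 135, 137, 137, 133, 141, 155, 174, 170, 156, 125, 78, 34, 16, 11, 10, 10]
0.12 [307.4 200.5] [134, 134, 134, 134, 134, 134, 134, 134, 134, 135, 137, 140, 143, 141, 135, 134, 108, 73, 39, 13, 15]
[ 0.8226731  -0.56851471]
```

View pics/g5.png

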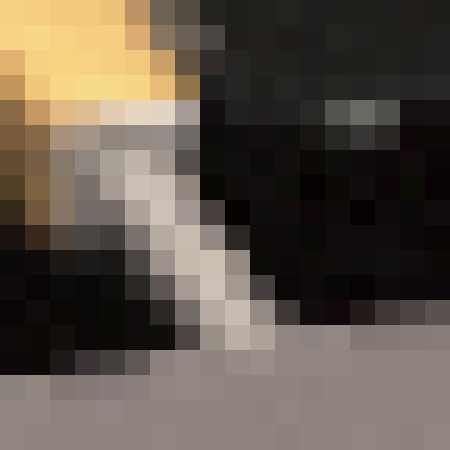

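Call:
{"op": "play_rows", "data": {
  "plan": [
    [[0.0, -0.008, 0.004, 0, 0, 0, 0], [0.0, -0.02, 0.004, 0, 0, 0, 0], [0.0, -0.032, 0.004, 0, 0, 0, 0], [0.0, -0.042, 0.004, 0, 0, 0, 0], [0.0, -0.047, 0.004, 0, 0, 0, 0], [0.0, -0.052, 0.004, 0, 0, 0, 0], [0.0, -0.057, 0.004, 0, 0, 0, 0], [0.0, -0.06, 0.004, 0, 0, 0, 0]]
  ],
  "force": 55
}}

```text
t: 12.2
ee_pos: [0.5064, 0.0742, 0.0731]
orientation: [0.0, 0.661, 0.75, -0.0]
force: [0.4, 0.2, -1.0]
grip_width: 0.024
grasp_force: 55.0
```

Call:
{"op": "play_rows", "data": {
  "plan": [
    [[0.0, -0.002, 0, 0, 0, 0, 0], [0.0, -0.004, 0, 0, 0, 0, 0], [0.0, -0.006, 0, 0, 0, 0, 0], [0.0, -0.008, 0, 0, 0, 0, 0], [0.0, -0.01, 0, 0, 0, 0, 0], [0.0, -0.01, 0, 0, 0, 0, 0]]
  ]
}}

```text
t: 12.95
ee_pos: [0.5075, 0.0654, 0.0731]
orientation: [-0.0, 0.661, 0.75, 0.0]
force: [-1.2, 3.6, -0.4]
grip_width: 0.0234
grasp_force: 55.0
```

Call:
{"op": "play_rows", "data": {
  "plan": [
    [[0.0, -0.002, 0, 0, 0, 0, 0], [0.0, -0.004, 0, 0, 0, 0, 0], [0.0, -0.006, 0, 0, 0, 0, 0], [0.0, -0.008, 0, 0, 0, 0, 0], [0.0, -0.01, 0, 0, 0, 0, 0], [0.0, -0.012, 0, 0, 0, 0, 0], [0.0, -0.012, 0, 0, 0, 0, 0]]
  ]
}}

```text
t: 13.82
ee_pos: [0.5089, 0.0541, 0.0732]
orientation: [-0.001, 0.661, 0.75, 0.001]
force: [-2.0, 7.0, -1.0]
grip_width: 0.0234
grasp_force: 55.0
```

Call:
{"op": "play_rows", "data": {
  "plan": [
    [[0.0, -0.0015, 0, 0, 0, 0, 0], [0.0, -0.003, 0, 0, 0, 0, 0], [0.0, -0.004, 0, 0, 0, 0, 0], [0.0, -0.005, 0, 0, 0, 0, 0], [0.0, -0.005, 0, 0, 0, 0, 0]]
  ]
}}

```text
t: 14.45
ee_pos: [0.5094, 0.05, 0.0732]
orientation: [-0.001, 0.661, 0.751, 0.001]
force: [-2.4, 8.7, 0.7]
grip_width: 0.0237
grasp_force: 55.0
```

Near the stop; go on until the force passes clearly above 9.4 N.

Call:
{"op": "play_rows", "data": {
  "plan": [
    [[0.0, -0.001, 0, 0, 0, 0, 0], [0.0, -0.002, 0, 0, 0, 0, 0], [0.0, -0.0025, 0, 0, 0, 0, 0], [0.0, -0.0025, 0, 0, 0, 0, 0]]
  ]
}}

```text
t: 14.95
ee_pos: [0.5095, 0.0495, 0.0733]
orientation: [-0.002, 0.66, 0.751, 0.002]
force: [-3.3, 12.6, 1.7]
grip_width: 0.0236
grasp_force: 55.0
```

Call:
{"op": "play_rows", "data": {
  "plan": [
    [[0.0, -0.001, 0, 0, 0, 0, 0], [0.0, -0.001, 0, 0, 0, 0, 0], [0.0, -0.001, 0, 0, 0, 0, 0], [0.0, -0.001, 0, 0, 0, 0, 0], [0.0, -0.001, 0, 0, 0, 0, 0], [0.0, -0.001, 0, 0, 0, 0, 0], [0.0, -0.001, 0, 0, 0, 0, 0], [0.0, -0.001, 0, 0, 0, 0, 0]]
  ]
}}

```text
t: 15.95
ee_pos: [0.5095, 0.0494, 0.0734]
orientation: [-0.002, 0.66, 0.751, 0.002]
force: [-3.4, 15.4, 1.1]
grip_width: 0.0238
grasp_force: 55.0
```

Call:
{"op": "play_rows", "data": {
  "plan": [
    [[0.0, 0.002, 0, 0, 0, 0, 0], [0.0, 0.004, 0, 0, 0, 0, 0], [0.0, 0.006, 0, 0, 0, 0, 0], [0.0, 0.008, 0, 0, 0, 0, 0], [0.0, 0.01, 0, 0, 0, 0, 0], [0.0, 0.012, 0, 0, 0, 0, 0], [0.0, 0.014, 0, 0, 0, 0, 0], [0.0, 0.016, 0, 0, 0, 0, 0]]
  ]
}}

```text
t: 16.95
ee_pos: [0.5081, 0.0608, 0.0731]
orientation: [-0.0, 0.661, 0.75, 0.0]
force: [-1.1, 4.5, -0.7]
grip_width: 0.0233
grasp_force: 55.0
```

Call:
{"op": "play_rows", "data": {
  "plan": [
    [[0.0, 0.002, 0, 0, 0, 0, 0], [0.0, 0.004, 0, 0, 0, 0, 0], [0.0, 0.007, 0, 0, 0, 0, 0], [0.0, 0.012, 0, 0, 0, 0, 0], [0.0, 0.02, 0, 0, 0, 0, 0], [0.0, 0.03, 0, 0, 0, 0, 0], [0.0, 0.045, 0, 0, 0, 0, 0], [0.0, 0.06, 0, 0, 0, 0, 0]]
  ]
}}

```text
t: 17.95
ee_pos: [0.5004, 0.1209, 0.0731]
orientation: [-0.0, 0.661, 0.75, 0.0]
force: [-0.5, 1.0, -1.1]
grip_width: 0.0237
grasp_force: 55.0
```

Call:
{"op": "play_rows", "data": {
  "plan": [
    [[0.0, 0.02, -0.005, 0, 0, 0, 0], [0.0, 0.04, -0.015, 0.005, 0, 0, 0], [0.0, 0.05, -0.02, 0.02, 0, 0, 0], [0.0, 0.05, -0.02, 0.035, 0, 0, 0], [0.0, 0.05, -0.02, 0.045, 0, 0, 0], [0.0, 0.05, -0.02, 0.05, 0, 0, 0], [0.0, 0.05, -0.02, 0.0525, 0, 0, 0], [0.0, 0.05, -0.02, 0.0525, 0, 0, 0]]
  ]
}}

```text
t: 18.95
ee_pos: [0.4748, 0.1665, 0.0207]
orientation: [0.0, 0.661, 0.75, 0.0]
force: [0.4, -0.2, -0.9]
grip_width: 0.0237
grasp_force: 55.0
```

Call:
{"op": "play_rows", "data": {
  "plan": [
    [[0.0, 0, 0, 0.0005, 0, 0, 0], [0.025, 0, 0, 0.0005, 0, 0, 0], [0.035, 0, 0, 0.0005, 0, 0, 0], [0.05, 0, 0, 0.0005, 0, 0, 0], [0.05, 0, 0, 0, 0, 0, 0], [0.05, 0, 0, -0.02, 0, 0, 0], [0.05, 0, 0, -0.05, 0, 0, 0], [0.05, 0, 0, -0.09, 0, 0, 0]]
  ],
  "force": 20
}}

```text
t: 19.95
ee_pos: [0.4738, 0.1665, 0.1109]
orientation: [-0.001, 0.661, 0.75, -0.001]
force: [0.4, 0.2, -0.2]
grip_width: 0.0499
grasp_force: 0.0
```

Call:
{"op": "play_rows", "data": {
  "plan": [
    [[0.05, 0, 0, -0.04, 0, 0, 0], [0.05, 0.01, -0.03, -0.08, 0, 0, 0], [0.05, 0.03, -0.06, -0.1, 0, 0, 0], [0.05, 0.05, -0.08, -0.1, 0, 0, 0], [0.05, 0.08, -0.08, -0.1, 0, 0, 0], [0.05, 0.12, -0.08, -0.1, 0, 0, 0], [0.05, 0.16, -0.08, -0.1, 0, 0, 0], [0.05, 0.16, -0.08, -0.1, 0, 0, 0]]
  ]
}}

```text
t: 20.95
ee_pos: [0.3737, 0.3183, 0.2108]
orientation: [-0.001, 0.659, 0.752, 0.001]
force: [0.5, -0.0, 0.9]
grip_width: 0.0497
grasp_force: 0.0
```

```bash
python3 - <<'E'
from h import *
s=status.read_state();print(s["ee_pos"],s["force"])
t=imaging.capture("top");c=imaging.capture("side")
cv2.imwrite("pics/g6.png",np.hstack([cv2.resize(t["pixels"][150:280,190:420],None,fx=1.7,fy=1.7),cv2.resize(c["pixels"][130:260,240:400],None,fx=2.4,fy=1.7)]))
E
```

```text
[0.37371631 0.31825157 0.21075931] [ 0.4824176  -0.00945276  0.86072294]
```

View pics/g6.png

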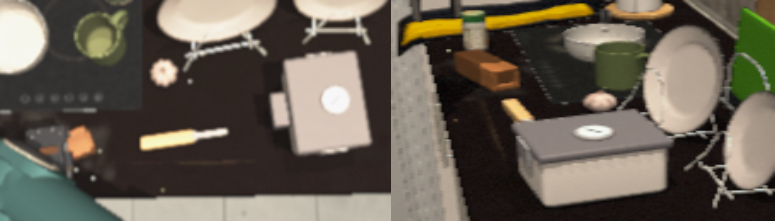

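The key lies flat and free on the worktop, at about px (270,230) in the top view. The box, garlic, mug and jar are where they were, and the gripper is clear.

```bash
python3 -c "
from bench import close_job
print(close_job())"
```

```text
the job is handed in; nothing more can be done
None
```

The job is handed in at about 21 s of the 58 s: the key was drawn out, laid down and taken by the handle, and it pushed the vent button to its stop (about 15 N), held it for a second and eased it back over about 1.3 s; the key now lies flat and free on the worktop.

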